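# Second course of a bench shield wall

## Task

Raise the low shield wall in the steel tray by one full course in staggered bond. First set the long brick squarely over the joint between the two bricks already in the tray and let go of it; then fill the space at each end of it with one of the two half-length bricks, so that the new course is butted end to end without gaps and is flush with the course below on faces and ends. Set the bricks down rather than dropping them, do not shift the bricks in the tray, and leave the thin slab and the dark pot beside the wall where they are.

Things in the scene. Friction and masses are not known exactly. Their poses are not given: they have to be found in the camera images.
- tray: Steel tray fixed to the bench, 44 x 208 mm, floor 3 mm thick, rim 3 mm wide and 10 mm high, holding the first course. Origin at the centre of its underside; x across the wall, y along it, z up. The joint of the first course is at y = 0 (within 1 mm); that course is 36 mm wide, 200 mm long, its top 37 mm above the bench. Tray and pad may change sides from run to run.
- base_a: First-course brick in the tray, on its +y half: solid grey plastic, 36 x 100 x 34 mm high, loose but held by the tray's rim. Origin at the centre of its underside, x across its width, y along its length, z up.
- base_b: First-course brick in the tray, on its -y half: the same as base_a. Origin at the centre of its underside, x across its width, y along its length, z up.
- long_brick: The long brick to be laid: solid grey plastic, 36 mm wide, 100 mm long, 34 mm high, about 0.17 kg, lying loose on the pale blue pad. Origin at the centre of its underside, x across its width, y along its length, z up.
- half_a: Half-length brick to be laid: solid grey plastic, 36 mm wide, 49 mm long, 34 mm high, about 0.08 kg, lying loose on the pad. Either half brick may go at either end. Origin at the centre of its underside, x across its width, y along its length, z up.
- half_b: The other half-length brick, the same as half_a. Origin at the centre of its underside, x across its width, y along its length, z up.
- thin_slab: Thin slab, 36 x 100 mm like the long brick but only 16 mm high, lying loose on the pad; not used, stays where it is. Origin at the centre of its underside, x across its width, y along its length, z up.
- pad: Pale blue bench pad, 240 x 270 x 2 mm, fixed on the bench; the three bricks to be laid and the thin slab lie on it in two rows in any order, a few mm or more apart end to end and at least 60 mm apart side by side. Origin at the centre of its underside; its top is 2 mm above the bench.
- pot: Dark steel sample pot with a knobbed lid, 60 mm across, 64 mm high, standing loose on the bench beyond the wall, its axis 110 to 140 mm from the wall's centre line. Stays where it is. Origin at the centre of its underside, z up.
Not all that is in view belongs to the job. What is shaped like the long_brick but orange is not meant.

How it is judged:
On the way, in this order (a step that is already met when the one before it is completed fails the run):
1. the long brick lies flat over the joint of the first course, centred and flush, and released (z of long_brick in the frame of tray between 0.0345 and 0.0395 m and x of long_brick in the frame of tray between -0.006 and 0.006 m and angle between the x axis of long_brick and the x axis of tray, either way round below 0.08 rad and angle between long_brick's own z axis and vertical below 0.06 rad and linear speed of long_brick below 0.02 m/s and contact force between the fingers and long_brick below 0.2 N and y of long_brick in the frame of tray between -0.008 and 0.008 m), for 0.2 s.
2. with the long brick still in place, one half brick lies butted against one end of it, flush and released (all of step 1 and ((z of half_a in the frame of tray between 0.0345 and 0.0395 m and x of half_a in the frame of tray between -0.006 and 0.006 m and angle between the x axis of half_a and the x axis of tray, either way round below 0.08 rad and angle between half_a's own z axis and vertical below 0.06 rad and linear speed of half_a below 0.02 m/s and contact force between the fingers and half_a below 0.2 N and y of half_a in the frame of tray between 0.066 and 0.083 m and horizontal distance between half_a and long_brick below 0.0795 m) or (z of half_a in the frame of tray between 0.0345 and 0.0395 m and x of half_a in the frame of tray between -0.006 and 0.006 m and angle between the x axis of half_a and the x axis of tray, either way round below 0.08 rad and angle between half_a's own z axis and vertical below 0.06 rad and linear speed of half_a below 0.02 m/s and contact force between the fingers and half_a below 0.2 N and y of half_a in the frame of tray between -0.083 and -0.066 m and horizontal distance between half_a and long_brick below 0.0795 m) or (z of half_b in the frame of tray between 0.0345 and 0.0395 m and x of half_b in the frame of tray between -0.006 and 0.006 m and angle between the x axis of half_b and the x axis of tray, either way round below 0.08 rad and angle between half_b's own z axis and vertical below 0.06 rad and linear speed of half_b below 0.02 m/s and contact force between the fingers and half_b below 0.2 N and y of half_b in the frame of tray between 0.066 and 0.083 m and horizontal distance between half_b and long_brick below 0.0795 m) or (z of half_b in the frame of tray between 0.0345 and 0.0395 m and x of half_b in the frame of tray between -0.006 and 0.006 m and angle between the x axis of half_b and the x axis of tray, either way round below 0.08 rad and angle between half_b's own z axis and vertical below 0.06 rad and linear speed of half_b below 0.02 m/s and contact force between the fingers and half_b below 0.2 N and y of half_b in the frame of tray between -0.083 and -0.066 m and horizontal distance between half_b and long_brick below 0.0795 m))), for 0.2 s.
At the end, for the whole second after the job is handed in: Long brick flat on the first course, centred over the joint within 8 mm; a half brick flat at each end of it, gap under 5 mm, outer end within 8 mm of the course below; all within 6 mm of the wall's centre line, parallel within 0.08 rad, at rest, released (all of step 1 and ((z of half_a in the frame of tray between 0.0345 and 0.0395 m and x of half_a in the frame of tray between -0.006 and 0.006 m and angle between the x axis of each of half_a, half_b and the x axis of tray, either way round below 0.08 rad and angle between each of half_a, half_b's own z axis and vertical below 0.06 rad and linear speed of each of half_a, half_b below 0.02 m/s and contact force between the fingers and half_a below 0.2 N and y of half_a in the frame of tray between 0.066 and 0.083 m and horizontal distance between each of half_a, half_b and long_brick below 0.0795 m and z of half_b in the frame of tray between 0.0345 and 0.0395 m and x of half_b in the frame of tray between -0.006 and 0.006 m and contact force between the fingers and half_b below 0.2 N and y of half_b in the frame of tray between -0.083 and -0.066 m) or (z of half_a in the frame of tray between 0.0345 and 0.0395 m and x of half_a in the frame of tray between -0.006 and 0.006 m and angle between the x axis of each of half_a, half_b and the x axis of tray, either way round below 0.08 rad and angle between each of half_a, half_b's own z axis and vertical below 0.06 rad and linear speed of each of half_a, half_b below 0.02 m/s and contact force between the fingers and half_a below 0.2 N and y of half_a in the frame of tray between -0.083 and -0.066 m and horizontal distance between each of half_a, half_b and long_brick below 0.0795 m and z of half_b in the frame of tray between 0.0345 and 0.0395 m and x of half_b in the frame of tray between -0.006 and 0.006 m and contact force between the fingers and half_b below 0.2 N and y of half_b in the frame of tray between 0.066 and 0.083 m))); the robot touches nothing.
It fails at once if a brick was dropped or thrown (moved faster than 0.6 m/s out of the fingers) ((linear speed of long_brick above 0.6 m/s and contact force between the fingers and long_brick below 0.05 N) or (linear speed of half_a above 0.6 m/s and contact force between the fingers and half_a below 0.05 N) or (linear speed of half_b above 0.6 m/s and contact force between the fingers and half_b below 0.05 N)).
It fails at once if a first-course brick was shifted more than 8 mm (distance of any of base_a, base_b from where it was at the start of the episode above 0.008 m).
It fails at once if the thin slab was moved more than 20 mm (distance of thin_slab from where it was at the start of the episode above 0.02 m).
It fails at once if the pot was moved more than 20 mm or tipped (distance of pot from where it was at the start of the episode above 0.02 m or angle between pot's own z axis and vertical above 0.3 rad).
It also fails if it takes over 72 s, if anything falls off the work surface, if the arm or the gripper's body presses on something with over 40 N, if the wrist force passes 120 N, or if a joint passes its speed limit or range.

## Robot

A 7-joint arm with a two-finger parallel gripper is mounted at the origin on the work surface. World frame = base frame: x ahead of the robot, y to its left, z up, the work surface at z = 0. Lengths are in m, angles in rad, forces in N, time in s.
With the tool pointing down it reaches from about 0.4 to 0.925 m from the base axis. Payload 5.6 kg.
Tool frame: the origin (TCP) lies between the finger pads; the fingertips stand 14 mm ahead of it and the grasp point (between the pads) lies 5 mm behind it; z points along the fingers, y is the line along which they close (so a half turn about z gives the same grasp; the last joint's range is limited). The gripper opens to 85 mm and grips with 20 to 120 N. Pads are 22 mm wide; open, the fingers measure 114 mm over their backs; the gripper's body (76 mm by 85 mm) begins 54 mm behind the grasp point. The pads swing forward as they close: fully open they stand 13 mm farther back than shut.
Start: joints at [-1.308, 0.468, -0.012, 1.603, 0.006, 1.071, -0.056], TCP at [0.196, 0.62, 0.206] pointing down, gripper open.
Joint ranges: [-2.53, 2.53], [-0.31, 2.02], [-1.57, 1.55], [0.28, 2.44], [-1.29, 4.43], [0.15, 1.84], [-2.92, 2.92]. Speed limits (rad/s): [2.57, 2.57, 3.14, 3.14, 3.14, 3.14, 3.14].

## Interface

Orientations are given as a rotation vector (axis times angle).
In Python, from rig import arm, vision gives the robot as it stands.
- The arm moves only by the shell command python3 -m pendant 'ROWS' [OPENING]. ROWS is JSON, a list of rows, each a list of 6 numbers: the shift along the tool's x, y, z in m, then the turn, a rotation vector about the tool's x, y, z in degrees. A call has 1 to 5 rows; each row is the pose to reach, as a shift and turn from the pose commanded when the call began, along the tool's axes at that moment; what a row does not reach only later rows make up. A row lasts 1/8 s, in which the tool goes at most 62.5 mm and 10.7 degrees, less where a joint would pass 70% of its speed; a pose out of reach is approached as far as the arm can. A call with a gripper value outside its range is refused whole. OPENING is the closure, from -1 (fully open) to 1 (shut), set as the call begins (- or left out, the last holds). The fingers move at their own pace and stop on an object; the grip force is fixed at half the most. Time passes only in rows, so rows that repeat a pose let the fingers close. It gives the time, the measured TCP pose, the force, the opening and the grip force at its end, in the units of the state.
- arm.get_obs(): the state, without advancing time (a new reading comes with each control period).
- vision.get_image(name): name is "scene" or "top" or "wrist"; returns (picture, depth): 400x640x3 uint8, blue, green, red; 400x640 float32, m along the optical axis (not along the pixel's ray), 0 where there is no reading.
- vision.get_calibration(name): a dict with "vfov" (degrees; the focal length in pixels is half the picture's height over the tangent of half this angle, whatever the lens; pixels are square), "cx", "cy" (the principal point, pixels), "k1" (the pictures are not rectified: a ray, as slopes to the right and down, at radius r is drawn at 1 + k1 r^2 times it, then the intrinsics apply), "R" (3x3) and "t" (3): a world point X has camera coordinates R X + t. Camera axes: x right, y down, z forward; pixel columns grow to the right and rows downward; lengths in m; the calibration is good to about 2 mm. A picture is of the moment at which its call begins: read the wrist's pose just before it. get_calibration takes no time and is no camera call; for the wrist camera it gives the pose at the moment of the call.
- arm.job_done(): hands the job in; it is judged then, once.
Trained networks look in the newest picture that a camera, given by its name, has taken for a name from the list of things; names that differ only in an ending like _2 or _b are one class to them, and where a whole thing is asked for, a point or a joint stands for the part that bears it (a point fixed in the world has none). Each returns a list of dicts, best first, with "conf" (0 to 1); they miss things now and then, are a little off and sometimes report something else, mostly with a low value. They report only what shows in the picture. A call takes as long as a camera call. They do not tell look-alikes from the thing itself.
- vision.boxes_of(camera, query): "point" ([row, column] in pixels, amid what is visible of it).
The state is a dict: "time": time; "q": joint angles; "qd": joint speeds; "joint_efforts": joint torques, N m; "eef_pos": TCP position; "tcp_rot": TCP orientation; "ft_force": force on the tool from outside, world axes, zero at the start; "ft_torque": the same for the moment, N m; "gripper_width": finger opening in m; "finger_force": force on a finger pad.
Only numpy, scipy, OpenCV 4.12 (cv2) and the standard library are available. Lean on these libraries where they do the work, as an engineer would, in place of code of your own. Each camera call takes 0.05 s, during which the arm holds its last target. There are 200 camera calls.

## Working session

There is one attempt and no reset: what is moved stays moved. The work goes in short steps, Python scripts to look and compute and a shell command to move; the robot and the scene stay as the last step left them, time stands still between calls to the robot, and variables do not carry over. Pictures are saved under pics/ and viewed, at most 10 in all, crops included, and the job is handed in when it is done.

```bash
mkdir -p pics; cat > h.py <<'E'
import numpy as np, cv2
from rig import arm, vision
def cal(n):
    c=vision.get_calibration(n); f=200/np.tan(np.radians(c['vfov'])/2)
    return c,f,np.array(c['R']),np.array(c['t'])
def cloud(d,cc):
    c,f,R,t=cc
    v,u=np.mgrid[0:400,0:640]
    K=np.array([[f,0,c['cx']],[0,f,c['cy']],[0,0,1.]])
    p=cv2.undistortPoints(np.stack([u,v],-1).reshape(-1,1,2).astype(float),K,np.array([c['k1'],0,0,0,0.])).reshape(400,640,2)
    P=np.dstack([p*d[...,None],d])
    return (P-t)@R
E
python3 - <<'E'
from h import *
o=arm.get_obs();print({k:np.round(v,3) for k,v in o.items()})
for n in ['scene','top']:
    im,d=vision.get_image(n); cc=cal(n); W=cloud(d,cc); np.savez(n+'.npz',im=im,d=d,W=W)
    cv2.imwrite(f'pics/{n}1.png',im)
    print(n,cc[0])
    for q in ['tray','long_brick','half_a','thin_slab','pot','pad']:
        for b in vision.boxes_of(n,q)[:4]:
            r,c=map(int,b['point']); print(q,round(b['conf'],2),r,c,W[r,c].round(3))
E
```

```text
{'time': np.float64(0.0), 'q': array([-1.308,  0.468, -0.012,  1.604,  0.006,  1.071, -0.056]), 'qd': array([ 0.001, -0.001,  0.001,  0.001, -0.001,  0.   ,  0.002]), 'joint_efforts': array([ 0.0000e+00, -5.3239e+01,  2.1000e-02, -2.5131e+01,  1.1000e-02,
        8.0000e-03, -0.0000e+00]), 'eef_pos': array([0.196, 0.619, 0.205]), 'tcp_rot': array([-4.790e-01, -3.105e+00,  3.000e-03]), 'ft_force': array([-0.244,  0.488, -0.349]), 'ft_torque': array([ 0.011,  0.011, -0.018]), 'finger_force': np.float64(0.0), 'gripper_width': np.float64(0.085)}
scene {'vfov': 53.091316931810596, 'cx': 311.09776692830246, 'cy': 195.68484905694612, 'k1': 0.0033324975348477826, 'R': array([[ 0.09127341,  0.99577575,  0.00999106],
       [ 0.61744446, -0.04871803, -0.78510438],
       [-0.78130116,  0.07782808, -0.61928288]]), 't': array([-0.05864023, -0.29843373,  1.3166574 ])}
tray 0.87 224 213 [ 0.57  -0.203  0.003]
long_brick 0.97 155 366 [0.359 0.168 0.026]
long_brick 0.94 195 375 [0.526 0.155 0.026]
long_brick 0.72 172 299 [ 0.434 -0.01   0.034]
half_a 0.86 220 448 [0.63  0.284 0.034]
half_a 0.59 207 
[... 256 characters left out ...]
795, 'R': array([[-6.86380755e-03, -9.99975742e-01, -1.18437047e-03],
       [-9.90134770e-01,  6.96201039e-03, -1.39945234e-01],
       [ 1.39950085e-01,  2.12129232e-04, -9.90158537e-01]]), 't': array([0.00968621, 0.5457324 , 0.85474483])}
tray 0.63 209 374 [ 0.552 -0.108  0.012]
long_brick 0.73 309 237 [0.349 0.174 0.036]
long_brick 0.59 228 251 [0.511 0.147 0.039]
long_brick 0.57 280 331 [ 0.405 -0.015  0.035]
half_a 0.86 178 248 [0.616 0.156 0.037]
half_a 0.59 177 183 [0.619 0.291 0.039]
thin_slab 0.71 236 191 [0.497 0.276 0.018]
thin_slab 0.62 152 437 [ 0.663 -0.234  0.06 ]
pot 0.73 150 437 [ 0.665 -0.233  0.065]
pad 0.98 203 220 [0.569 0.221 0.001]
pad 0.65 227 249 [0.513 0.152 0.038]
```

View pics/top1.png

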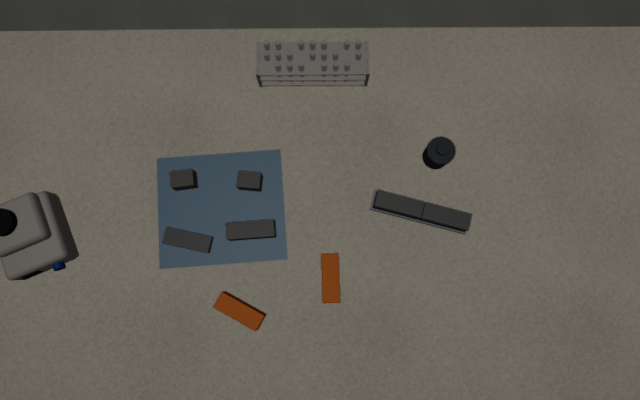

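```bash
python3 - <<'E'
from h import *
for n in ['top']:
    z=np.load(n+'.npz');W=z['W'];im=z['im'];d=z['d']
    for lo,hi,nm in [(.028,.046,'brick'),(.012,.024,'slab'),(.05,.08,'pot')]:
        m=((W[...,2]>lo)&(W[...,2]<hi)&(d>0)).astype(np.uint8)
        m=cv2.morphologyEx(m,cv2.MORPH_OPEN,np.ones((3,3)))
        k,l,s,_=cv2.connectedComponentsWithStats(m)
        for i in range(1,k):
            if s[i,4]<150: continue
            P=W[l==i]; (c,w,a)=cv2.minAreaRect((P[:,:2]*1000).astype(np.float32))
            print(nm,np.round(c),np.round(w),round(a,1),'z',np.median(P[:,2]).round(4),'bgr',im[l==i].mean(0).round())
E
```

```text
brick [839.   1.] [ 14. 201.] 0.4 z 0.0326 bgr [82. 86. 90.]
brick [618. 295.] [37. 49.] 8.2 z 0.0367 bgr [49. 49. 50.]
brick [614. 155.] [50. 36.] 84.2 z 0.0369 bgr [52. 52. 53.]
brick [ 548. -206.] [201.  37.] 74.8 z 0.0379 bgr [51. 51. 52.]
brick [523. 541.] [147.  15.] 18.1 z 0.0375 bgr [33. 35. 37.]
brick [510. 150.] [ 36. 100.] 3.8 z 0.0367 bgr [55. 55. 56.]
brick [410. -14.] [99. 36.] 1.3 z 0.0347 bgr [ 24.  61. 117.]
brick [345. 171.] [100.  36.] 60.9 z 0.0346 bgr [ 20.  57. 113.]
slab [491. 284.] [101.  36.] 77.5 z 0.0188 bgr [53. 54. 54.]
pot [871.  20.] [240.  79.] 89.8 z 0.0593 bgr [84. 89. 92.]
pot [ 669. -244.] [58. 58.] 66.8 z 0.0564 bgr [36. 35. 33.]
pot [500. 599.] [148. 126.] 23.0 z 0.0556 bgr [77. 81. 85.]
```

The top view shows the pad at left: long brick at about (229,250), thin slab at (239,188), and half bricks at (180,183) and (180,249). The tray with its wall is at (210,420) and the pot at (152,438). The two orange bricks are decoys. I'll fly over the long brick for a close look.

```bash
cat >> h.py <<'E'
from scipy.spatial.transform import Rotation as Ro
def to(x,y,z,yaw):
    """shift/turn (tool axes, mm->m, deg) to TCP pose x,y,z (m) with tool y at world angle yaw (deg), tool down"""
    o=arm.get_obs(); R=Ro.from_rotvec(o['tcp_rot']).as_matrix()
    a=np.radians(yaw); c=[]
    for s in (1,-1):
        ty=s*np.array([np.cos(a),np.sin(a),0]); tz=np.array([0,0,-1.]); tx=np.cross(ty,tz)
        c.append(Ro.from_matrix(R.T@np.stack([tx,ty,tz],1)).as_rotvec(degrees=True))
    t=min(c,key=np.linalg.norm)
    print('t',round(float(o['time']),2),'pos',o['eef_pos'].round(4),'row',(R.T@(np.array([x,y,z])-o['eef_pos'])).round(4),t.round(2))
def rects(n,lo,hi,tag,near=None,save=False):
    cc=cal(n); im,d=vision.get_image(n); W=cloud(d,cc)
    if save: cv2.imwrite(f'pics/{tag}.png',im)
    m=((W[...,2]>lo)&(W[...,2]<hi)&(d>0)).astype(np.uint8)
    m=cv2.morphologyEx(m,cv2.MORPH_OPEN,np.ones((5,5)))
    k,l,s,_=cv2.connectedComponentsWithStats(m)
    for i in range(1,k):
        if s[i,4]<300: continue
        P=W[l==i]; c,w,a=cv2.minAreaRect((P[:,:2]*1000).astype(np.float32))
        wa=a if w[0]<w[1] else a-90
        print(tag,'c',np.round(c,1),'size',np.round(sorted(w),1),'width-dir',round(wa,1),'z',np.median(P[:,2]).round(4),'bb',s[i,:4])
E
python3 -c "
from h import *
to(.51,.15,.2,3.8)"
```

```text
t 0.7 pos [0.1957 0.6198 0.2062] row [-0.4412 -0.3534  0.0062] [ 1.000e-02 -0.000e+00  6.868e+01]
```

```bash
python3 -m pendant '[[-0.09,-0.07,0,0,0,10],[-0.13,-0.105,0,0,0,20],[-0.18,-0.14,0,0,0,30],[-0.22,-0.177,0,0,0,40],[-0.27,-0.21,0,0,0,50]]' -1
python3 -c "
from h import *
to(.51,.15,.2,3.8)"
```

```text
time: 1.32
eef_pos: [0.3731, 0.3604, 0.2066]
tcp_rot: [-1.753, -2.607, -0.002]
ft_force: [1.3, 0.5, 0.9]
gripper_width: 0.0853
finger_force: 0.0
t 1.32 pos [0.3731 0.3604 0.2066] row [-0.2466  0.0474  0.0065] [ 0.04 -0.05 18.36]
```

```bash
python3 -m pendant '[[-0.06,0.012,0,0,0,5],[-0.12,0.024,0,0,0,10],[-0.18,0.036,0.003,0,0,15],[-0.225,0.043,0.006,0,0,18.4],[-0.235,0.046,0.006,0,0,18.4]]'
python3 -m pendant '[[0,0,0,0,0,0],[0,0,0,0,0,0]]'
python3 - <<'E'
from h import *
rects('wrist',.028,.046,'w1',save=True)
rects('top',.028,.046,'top')
to(.51,.15,.2,3.8)
E
```

```text
time: 1.95
eef_pos: [0.506, 0.1591, 0.2003]
tcp_rot: [2.147, 2.292, -0.0]
ft_force: [-0.0, -0.2, -0.3]
gripper_width: 0.0855
finger_force: 0.0
time: 2.2
eef_pos: [0.5038, 0.1644, 0.2002]
tcp_rot: [-2.137, -2.302, -0.0]
ft_force: [-1.0, 0.5, 0.5]
gripper_width: 0.0854
finger_force: 0.0
w1 c [616.7 295.4] size [36.5 48.9] width-dir 8.4 z 0.0368 bb [433  11  42  58]
w1 c [344.7 171.7] size [ 37.4 100.5] width-dir -28.7 z 0.0348 bb [128 101  74 100]
w1 c [509.8 151.4] size [35.4 99.3] width-dir 3.9 z 0.0369 bb [308 134  37  97]
w1 c [613.1 155.4] size [36.7 49.5] width-dir -4.8 z 0.0367 bb [405 161  45  52]
w1 c [843.6  69.5] size [ 27.7 142.3] width-dir 0.4 z 0.0326 bb [584 215  50 112]
w1 c [422.  -12.6] size [37.4 75.1] width-dir -89.0 z 0.0349 bb [206 301  66  31]
top c [838.7  33.5] size [ 13.4 119.3] width-dir 0.9 z 0.0326 bb [279  75  56   6]
top c [614.1 154.4] size [36.  49.7] width-dir -5.8 z 0.0368 bb [237 170  25  19]
top c [ 547.7 -206.1] size [ 37.  200.6] width-dir -15.2 z 0.0378 bb [375 190  97  40]
top c [510.  150.4] size [36.4 99.7] width-dir 3.9 z 0.0368 bb [226 219  49  20]
top c [410.2 -14.2] size [34.6 98.3] width-dir 89.6 z 0.0347 bb [322 253  18  50]
top c [345.3 170.7] size [ 36.8 100.2] width-dir -29.1 z 0.0345 bb [215 293  48  37]
t 2.3 pos [0.5039 0.1642 0.2002] row [-0.0146  0.0051  0.0002] [-0.01 -0.03  0.44]
```

View pics/w1.png

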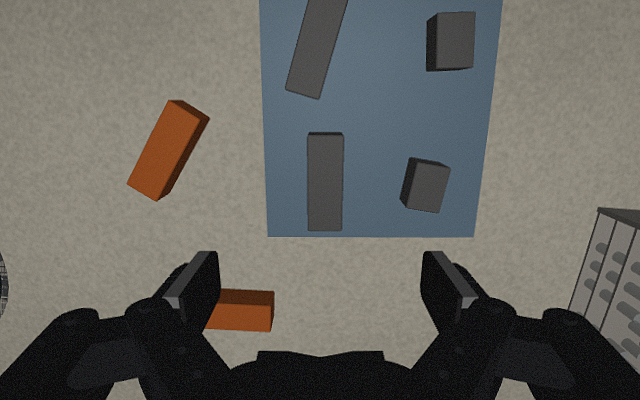

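The wrist view shows the long brick at about (180,325), and the position agrees with the top camera to 1 mm. Descending to grasp.

```bash
python3 -m pendant '[[-0.0137,0.005,0.045,0,0,0.4],[-0.0137,0.005,0.09,0,0,0.4],[-0.0137,0.005,0.12,0,0,0.4],[-0.0137,0.005,0.145,0,0,0.4],[-0.0137,0.005,0.145,0,0,0.4]]'
python3 -c "
from h import *
to(.5099,.151,.022,3.9)"
```

```text
time: 2.92
eef_pos: [0.5087, 0.1498, 0.0537]
tcp_rot: [-2.146, -2.292, 0.005]
ft_force: [-1.1, 0.4, 0.2]
gripper_width: 0.0855
finger_force: 0.0
t 2.92 pos [0.5087 0.1498 0.0537] row [0.0012 0.0014 0.0317] [-0.22  0.06 -0.13]
```

```bash
python3 -m pendant '[[0.001,0.001,0.016,0,0,0],[0.001,0.001,0.026,0,0,0],[0.001,0.001,0.032,0,0,0],[0.001,0.001,0.032,0,0,0]]'
python3 -m pendant '[[0,0,0,0,0,0],[0,0,0,0,0,0],[0,0,0,0,0,0],[0,0,0,0,0,0],[0,0,0,0,0,0]]' 1
python3 -m pendant '[[0,0,0,0,0,0],[0,0,-0.02,0,0,0],[0,0,-0.05,0,0,0],[0,0,-0.09,0,0,0],[0,0,-0.12,0,0,0]]'
python3 -c "
from h import *
a=np.radians(-15.2);to(.5478,-.2061,.15,-15.2)"
```

```text
time: 3.42
eef_pos: [0.5113, 0.1502, 0.0229]
tcp_rot: [-2.149, -2.291, 0.001]
ft_force: [0.2, 0.3, -0.5]
gripper_width: 0.0856
finger_force: 0.0
time: 4.05
eef_pos: [0.5115, 0.1503, 0.0232]
tcp_rot: [2.149, 2.292, 0.0]
ft_force: [-0.0, -0.2, -0.2]
gripper_width: 0.0003
finger_force: 0.0
time: 4.68
eef_pos: [0.5118, 0.1503, 0.1448]
tcp_rot: [2.149, 2.291, 0.002]
ft_force: [-0.8, 0.4, -0.1]
gripper_width: -0.0002
finger_force: 0.0
t 4.67 pos [0.5118 0.1503 0.1448] row [-0.358   0.0132 -0.0054] [ 0.06 -0.03 18.87]
```

The gripper closed on nothing, so I need to look.

```bash
python3 - <<'E'
from h import *
rects('wrist',.028,.046,'w2',save=True)
rects('top',.028,.046,'top2',save=True)
E
```

```text
w2 c [617.8 285.9] size [30.8 37.1] width-dir -84.5 z 0.0367 bb [446   0  51  43]
w2 c [345.  171.3] size [ 37.1 100.7] width-dir -29.3 z 0.0349 bb [ 83  84  86 121]
w2 c [509.4 151.5] size [36.1 99. ] width-dir 4.0 z 0.0368 bb [295 123  45 116]
w2 c [612.9 155.4] size [36.2 49.5] width-dir -5.5 z 0.0368 bb [413 154  55  62]
w2 c [845.    3.3] size [ 30.1 138.9] width-dir 1.3 z 0.0326 bb [601 281  39 111]
top2 c [838.7 -32.5] size [ 13.3 125.4] width-dir -0.4 z 0.0327 bb [308  75  59   6]
top2 c [614.1 154.4] size [36.4 48.9] width-dir -5.7 z 0.0369 bb [237 170  25  19]
top2 c [ 547.7 -206.2] size [ 36.6 200.7] width-dir -15.3 z 0.0377 bb [375 190  97  40]
top2 c [511.  135.8] size [36.4 71.7] width-dir 3.9 z 0.0367 bb [240 219  35  20]
top2 c [410.3 -14.7] size [36.2 98.4] width-dir -89.7 z 0.0347 bb [322 253  19  50]
top2 c [345.2 170.8] size [36.6 99.9] width-dir -28.7 z 0.0346 bb [215 295  48  34]
```

View pics/w2.png

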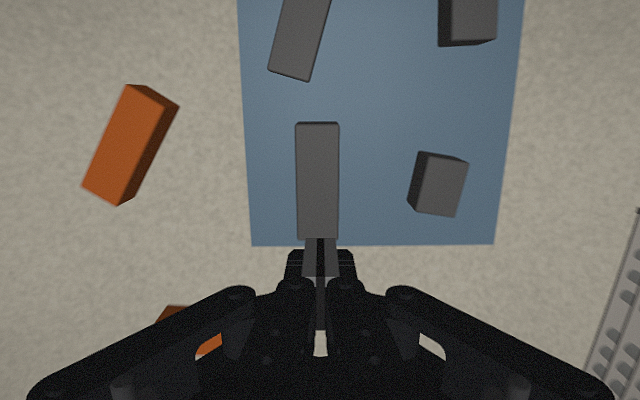

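View pics/top2.png

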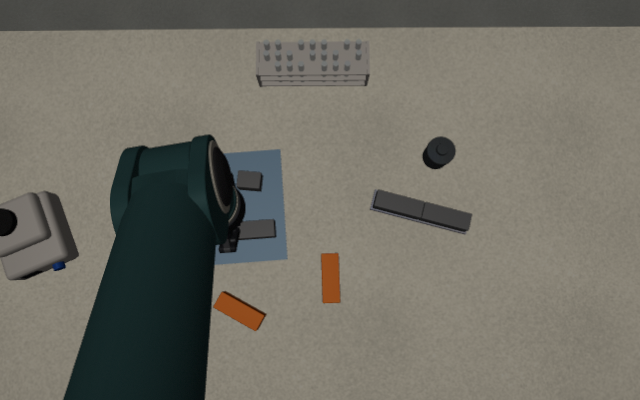

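```bash
python3 - <<'E'
from h import *
o=arm.get_obs(); print(o['eef_pos'],o['gripper_width'])
cc=cal('wrist'); print('cam pos',-cc[2].T@cc[3],'axis',cc[2][2])
im,d=vision.get_image('wrist');W=cloud(d,cc)
T=(W-o['eef_pos'])@Ro.from_rotvec(o['tcp_rot']).as_matrix()
for r in range(230,400,12): print(r,d[r,320].round(3),W[r,320].round(3),'tool',T[r,320].round(3), T[r,340].round(3))
ct=cal('top');im,d=vision.get_image('top');W=cloud(d,ct)
for r in (236,240,246): print(r,[W[r,c].round(3).tolist() for c in (222,229,236)])
E
```

```text
[0.51370795 0.15097665 0.14641091] -0.0001718041776451072
cam pos [0.50789567 0.22071884 0.31520815] axis [ 0.0232456  -0.27341551 -0.9616151 ]
230 0.298 [0.517 0.11  0.037] tool [-0.041 -0.     0.11 ] [-0.054  0.019  0.143]
242 0.145 [0.512 0.162 0.181] tool [ 0.011 -0.    -0.035] [-0.068  0.019  0.144]
254 0.134 [0.512 0.162 0.192] tool [ 0.011 -0.    -0.046] [ 0.007  0.008 -0.038]
266 0.125 [0.512 0.162 0.202] tool [ 0.011 -0.    -0.056] [ 0.007  0.007 -0.049]
278 0.117 [0.512 0.162 0.211] tool [ 0.011 -0.    -0.064] [ 0.014  0.006 -0.07 ]
290 0.118 [0.513 0.157 0.21 ] tool [ 0.006 -0.    -0.064] [ 0.012  0.006 -0.074]
302 0.121 [0.513 0.151 0.209] tool [ 0.001 -0.    -0.063] [ 0.013  0.006 -0.081]
314 0.122 [0.513 0.147 0.21 ] tool [-0.004 -0.    -0.063] [ 0.017  0.005 -0.093]
326 0.123 [0.514 0.142 0.21 ] tool [-0.009 -0.    -0.064] [ 0.017  0.005 -0.098]
338 0.37 [ 0.526 -0.03   0.002] tool [-0.181 -0.     0.144] [ 0.016  0.004 -0.101]
350 0.375 [ 0.527 -0.046  0.002] tool [-0.198 -0.     0.144] [ 0.014  0.004 -0.103]
362 0.078 [0.512 0.162 0.25 ] tool [ 0.012 -0.    -0.104] [ 0.011  0.004 -0.103]
374 0.074 [0.512 0.163 0.255] tool [ 0.012 -0.    -0.108] [ 0.011  0.004 -0.107]
386 0.072 [0.512 0.162 0.257] tool [ 0.011 -0.    -0.111] [ 0.011  0.004 -0.11 ]
398 0.069 [0.512 0.162 0.26 ] tool [ 0.011 -0.    -0.114] [ 0.011  0.004 -0.114]
236 [[0.455, 0.099, 0.511], [0.474, 0.14, 0.285], [0.478, 0.138, 0.243]]
240 [[0.451, 0.098, 0.515], [0.469, 0.143, 0.272], [0.471, 0.136, 0.255]]
246 [[0.421, 0.006, 0.923], [0.461, 0.144, 0.267], [0.461, 0.135, 0.257]]
```

```bash
python3 - <<'E'
from h import *
o=arm.get_obs(); cc=cal('wrist')
im,d=vision.get_image('wrist');W=cloud(d,cc)
T=(W-o['eef_pos'])@Ro.from_rotvec(o['tcp_rot']).as_matrix()
for r in range(234,246): print(r,[T[r,c].round(3).tolist() for c in (308,318,322,332)])
m=(d>0)&(T[...,2]<.0)&(T[...,2]>-.07)&(abs(T[...,0])<.03)&(abs(T[...,1])<.03)
print(np.percentile(T[m],[0,1,5,50,95,99,100],axis=0).round(4))
E
```

```text
234 [[-0.044, -0.011, 0.107], [-0.043, -0.002, 0.106], [-0.044, 0.001, 0.107], [-0.043, 0.01, 0.106]]
235 [[-0.044, -0.011, 0.107], [-0.044, -0.002, 0.106], [-0.045, 0.001, 0.107], [-0.044, 0.01, 0.106]]
236 [[-0.045, -0.011, 0.105], [-0.046, -0.002, 0.108], [-0.045, 0.001, 0.106], [-0.045, 0.01, 0.106]]
237 [[-0.046, -0.011, 0.107], [-0.046, -0.002, 0.106], [-0.047, 0.001, 0.107], [-0.046, 0.01, 0.107]]
238 [[0.011, -0.006, -0.029], [0.011, -0.001, -0.031], [0.011, 0.001, -0.03], [0.011, 0.005, -0.031]]
239 [[0.011, -0.006, -0.031], [0.011, -0.001, -0.031], [0.011, 0.001, -0.031], [0.011, 0.005, -0.032]]
240 [[0.011, -0.005, -0.033], [0.011, -0.001, -0.033], [0.011, 0.001, -0.031], [0.011, 0.005, -0.033]]
241 [[0.011, -0.005, -0.033], [0.011, -0.001, -0.034], [0.012, 0.001, -0.034], [0.012, 0.005, -0.035]]
242 [[0.012, -0.005, -0.035], [0.011, -0.001, -0.035], [0.011, 0.001, -0.034], [0.011, 0.005, -0.034]]
243 [[0.011, -0.005, -0.036], [0.011, -0.001, -0.035], [0.011, 0.001, -0.036], [0.011, 0.005, -0.035]]
244 [[0.011, -0.005, -0.037], [0.011, -0.001, -0.037], [0.011, 0.001, -0.036], [0.011, 0.005, -0.037]]
245 [[0.011, -0.005, -0.037], [0.011, -0.001, -0.036], [0.011, 0.0, -0.038], [0.011, 0.005, -0.037]]
[[-0.0118 -0.0281 -0.07  ]
 [-0.0096 -0.0172 -0.0698]
 [-0.0041 -0.0123 -0.0688]
 [ 0.0106 -0.0003 -0.054 ]
 [ 0.0121  0.0118 -0.0341]
 [ 0.0134  0.0171 -0.0308]
 [ 0.0142  0.0211 -0.0282]]
```

The closed fingertips are at tool z of about -0.030, not the stated +0.014. The reported height is therefore about 44 mm too low, and the fingers closed above the brick. I'll allow for that and descend to a reported z of -0.022.

```bash
python3 -m pendant '[[0,0,0,0,0,0],[0,0,0.02,0,0,0],[0,0,0.05,0,0,0],[0,0,0.08,0,0,0],[0,0,0.09,0,0,0]]' -1
python3 -m pendant '[[0,-0.001,0.03,0,0,0],[0,-0.001,0.05,0,0,0],[0,-0.001,0.065,0,0,0],[0,-0.001,0.075,0,0,0],[0,-0.001,0.077,0,0,0]]'
python3 -c "
from h import *
to(.5098,.151,-.022,3.9)"
```

```text
time: 5.55
eef_pos: [0.5097, 0.1495, 0.0508]
tcp_rot: [-2.148, -2.29, 0.007]
ft_force: [0.8, 0.2, -0.5]
gripper_width: 0.0854
finger_force: 0.0
time: 6.18
eef_pos: [0.5104, 0.1501, -0.0241]
tcp_rot: [-2.149, -2.291, 0.001]
ft_force: [-0.6, -0.7, -0.2]
gripper_width: 0.0856
finger_force: 0.0
t 6.17 pos [ 0.5104  0.1501 -0.0241] row [ 0.0009 -0.0006 -0.0021] [-0.02  0.01 -0.23]
```

```bash
python3 -m pendant '[[0.001,0,-0.002,0,0,0],[0.001,0,-0.002,0,0,0],[0.001,0,-0.002,0,0,0],[0.001,0,-0.002,0,0,0],[0.001,0,-0.002,0,0,0]]' 1
python3 -m pendant '[[0,0,0,0,0,0],[0,0,-0.02,0,0,0],[0,0,-0.05,0,0,0],[0,0,-0.09,0,0,0],[0,0,-0.12,0,0,0]]'
python3 - <<'E'
from h import *
to(.5478,-.2061,.11,-15.2)
E
```

```text
time: 6.8
eef_pos: [0.5108, 0.1515, -0.0211]
tcp_rot: [2.149, 2.292, 0.002]
ft_force: [-0.9, 0.7, 6.5]
gripper_width: 0.0354
finger_force: 61.1
time: 7.42
eef_pos: [0.5104, 0.1512, 0.0995]
tcp_rot: [2.149, 2.291, 0.001]
ft_force: [-0.5, 0.2, -2.2]
gripper_width: 0.0354
finger_force: 60.2
t 7.42 pos [0.5104 0.1512 0.0995] row [-0.359   0.0144 -0.0106] [ 0.03 -0.02 18.87]
```

```bash
python3 -m pendant '[[-0.02,0.001,-0.005,0,0,1],[-0.06,0.002,-0.01,0,0,3],[-0.105,0.004,-0.01,0,0,6],[-0.15,0.006,-0.01,0,0,9],[-0.19,0.008,-0.01,0,0,11]]'
python3 -m pendant '[[-0.045,0,0,0,0,2],[-0.085,0.002,0,0,0,4.5],[-0.12,0.003,0,0,0,6.5],[-0.14,0.003,0,0,0,7.5],[-0.145,0.003,0,0,0,7.8]]'
python3 -m pendant '[[0,0,0,0,0,0],[0,0,0,0,0,0]]'
python3 - <<'E'
from h import *
rects('wrist',.03,.046,'w3',save=True)
to(.5478,-.2061,.11,-15.2)
o=arm.get_obs(); cc=cal('wrist')
im,d=vision.get_image('wrist');W=cloud(d,cc)
T=(W-o['eef_pos'])@Ro.from_rotvec(o['tcp_rot']).as_matrix()
m=(d>0)&(abs(T[...,1])<.016)&(T[...,2]>-.08)&(T[...,2]<.02)&(T[...,0]>.016)
print(np.percentile(T[m],[0,1,5,50,95,99,100],axis=0).round(4))
E
```

```text
time: 8.05
eef_pos: [0.5292, -0.0412, 0.1069]
tcp_rot: [-2.362, -2.07, 0.004]
ft_force: [0.6, 1.0, -1.6]
gripper_width: 0.0354
finger_force: 60.3
time: 8.68
eef_pos: [0.5139, -0.1835, 0.1074]
tcp_rot: [-2.496, -1.906, 0.002]
ft_force: [0.6, 1.7, -2.5]
gripper_width: 0.0351
finger_force: 60.2
time: 8.93
eef_pos: [0.5153, -0.1805, 0.108]
tcp_rot: [-2.492, -1.912, -0.001]
ft_force: [0.1, 0.4, -1.7]
gripper_width: 0.0353
finger_force: 60.2
w3 c [406.  -28.4] size [ 33.6 104.3] width-dir 73.1 z 0.0348 bb [ 29   0 152  53]
w3 c [ 556.8 -169.2] size [ 36.4 124.9] width-dir -15.3 z 0.0378 bb [348  77  56 173]
w3 c [ 653.6 -227.2] size [15.8 47.5] width-dir -48.9 z 0.0362 bb [496 188  44  49]
t 8.97 pos [ 0.5154 -0.1805  0.1081] row [-0.0163  0.0379 -0.002 ] [-0.02 -0.04  0.21]
[[ 0.016  -0.016  -0.0601]
 [ 0.0164 -0.0157 -0.0593]
 [ 0.0182 -0.0144 -0.0589]
 [ 0.036  -0.     -0.0578]
 [ 0.0493  0.0144 -0.042 ]
 [ 0.0494  0.0156 -0.03  ]
 [ 0.0496  0.016  -0.0257]]
```

View pics/w3.png

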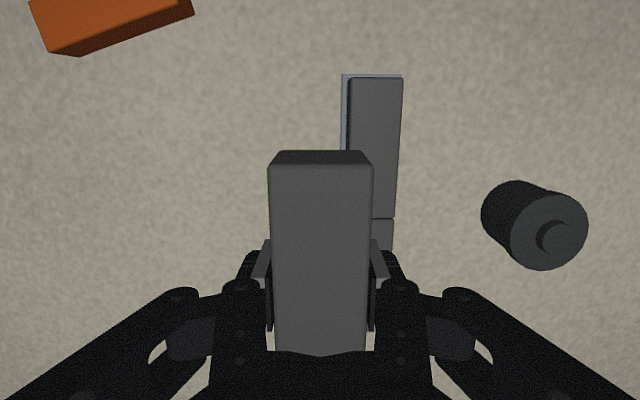

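The wrist view shows the brick held level, with its near end at rows 150–165. The wall runs to its right (348–404) with the joint at row 217, and the pot is clear at (225,535). Aligning over the joint.

```bash
python3 -m pendant '[[-0.006,0.014,0,0,0,0.2],[-0.012,0.028,0,0,0,0.2],[-0.016,0.0375,0,0,0,0.2],[-0.016,0.0375,0.02,0,0,0.2],[-0.016,0.0375,0.04,0,0,0.2]]'
python3 -m pendant '[[0,0,0.01,0,0,0],[0,0,0.02,0,0,0],[0,0,0.03,0,0,0],[0,0,0.035,0,0,0],[0,0,0.035,0,0,0]]'
python3 -m pendant '[[0,0,0,0,0,0],[0,0,0,0,0,0]]'
python3 - <<'E'
from h import *
to(.5473,-.2059,.013,-15.25)
E
```

```text
time: 9.65
eef_pos: [0.5462, -0.2068, 0.0662]
tcp_rot: [-2.497, -1.904, 0.001]
ft_force: [-1.2, -0.0, -1.8]
gripper_width: 0.0352
finger_force: 60.3
time: 10.28
eef_pos: [0.547, -0.2073, 0.033]
tcp_rot: [-2.498, -1.905, 0.0]
ft_force: [-0.1, 0.0, -2.7]
gripper_width: 0.0355
finger_force: 60.2
time: 10.52
eef_pos: [0.5474, -0.2074, 0.0336]
tcp_rot: [2.497, 1.905, 0.001]
ft_force: [-0.3, 0.2, -1.8]
gripper_width: 0.035
finger_force: 60.2
t 10.53 pos [ 0.5474 -0.2074  0.0336] row [ 0.0014 -0.0005  0.0206] [ 0.05 -0.01 -0.07]
```

```bash
python3 -m pendant '[[0.001,0,0.008,0,0,0],[0.001,0,0.014,0,0,0],[0.001,0,0.018,0,0,0],[0.001,0,0.0195,0,0,0],[0.001,0,0.0195,0,0,0]]'
python3 -m pendant '[[0,0,0,0,0,0]]'
```

```text
time: 11.15
eef_pos: [0.5471, -0.2062, 0.014]
tcp_rot: [-2.497, -1.905, -0.0]
ft_force: [-2.8, 1.3, 4.4]
gripper_width: 0.0353
finger_force: 60.6
time: 11.28
eef_pos: [0.5471, -0.2062, 0.014]
tcp_rot: [-2.497, -1.905, -0.0]
ft_force: [-2.9, 0.8, 5.3]
gripper_width: 0.0349
finger_force: 60.8
```

Contact (about 7 N up against the brick's weight). Releasing, then retreating.

```bash
python3 -m pendant '[[0,0,0,0,0,0],[0,0,0,0,0,0],[0,0,0,0,0,0],[0,0,0,0,0,0]]' -1
python3 -m pendant '[[0,0,-0.02,0,0,0],[0,0,-0.05,0,0,0],[0,0,-0.09,0,0,0],[0.03,0,-0.12,0,0,0],[0.08,0,-0.14,0,0,0]]'
python3 - <<'E'
from h import *
rects('top',.062,.08,'top')
rects('wrist',.062,.08,'w')
to(.6137,.1549,.1,-5.5)
E
```

```text
time: 11.78
eef_pos: [0.5475, -0.2064, 0.0136]
tcp_rot: [2.498, 1.905, 0.0]
ft_force: [0.1, -0.2, 0.2]
gripper_width: 0.0855
finger_force: 0.0
time: 12.4
eef_pos: [0.5692, -0.1309, 0.1571]
tcp_rot: [2.5, 1.897, 0.004]
ft_force: [0.7, -0.1, -0.2]
gripper_width: 0.0856
finger_force: 0.0
w c [ 546.8 -207. ] size [ 36.1 101.5] width-dir -15.5 z 0.0719 bb [295 236  44 108]
t 12.5 pos [ 0.5721 -0.1228  0.1571] row [ 0.2788 -0.0311  0.0583] [ 0.31 -0.24 -9.33]
```

Long brick is within about 1 mm. Now the nearer half brick.

```bash
python3 -m pendant '[[0.055,-0.006,0.01,0,0,-2],[0.11,-0.012,0.02,0,0,-4],[0.165,-0.018,0.03,0,0,-6],[0.22,-0.025,0.04,0,0,-8],[0.265,-0.03,0.055,0,0,-9.3]]'
python3 -m pendant '[[0.01,0,0,0,0,0],[0.01,0,0,0,0,0],[0.01,0,0,0,0,0]]'
python3 - <<'E'
from h import *
rects('wrist',.03,.046,'w')
to(.6136,.1549,-.021,-5.4)
E
```

```text
time: 13.12
eef_pos: [0.6103, 0.1368, 0.0999]
tcp_rot: [2.332, 2.104, 0.004]
ft_force: [-0.3, 0.0, 0.2]
gripper_width: 0.0855
finger_force: 0.0
time: 13.5
eef_pos: [0.6111, 0.1419, 0.0996]
tcp_rot: [2.337, 2.097, 0.001]
ft_force: [0.4, -0.5, -1.3]
gripper_width: 0.0853
finger_force: 0.0
w c [613.8 155.5] size [36.  48.9] width-dir -5.7 z 0.0368 bb [296 146  53  69]
w c [843.4  62.7] size [ 26.2 156.3] width-dir -0.2 z 0.0326 bb [595 167  45 176]
w c [417.1 -13.9] size [24.7 37. ] width-dir 88.4 z 0.035 bb [107 379  36  21]
t 13.55 pos [0.6111 0.1419 0.0996] row [0.0132 0.0009 0.1206] [ 0.07  0.02 -0.8 ]
```

```bash
python3 -m pendant '[[0.013,0.001,0.03,0,0,-0.6],[0.013,0.001,0.055,0,0,-0.6],[0.013,0.001,0.08,0,0,-0.6],[0.013,0.001,0.1,0,0,-0.6],[0.013,0.001,0.11,0,0,-0.6]]'
python3 -m pendant '[[0,0,0.006,0,0,0],[0,0,0.01,0,0,0],[0,0,0.01,0,0,0]]'
python3 -c "
from h import *
to(.6137,.155,-.021,-5.6)"
```

```text
time: 14.18
eef_pos: [0.6128, 0.156, -0.0122]
tcp_rot: [-2.325, -2.112, 0.002]
ft_force: [0.4, -0.3, 0.4]
gripper_width: 0.0854
finger_force: 0.0
time: 14.55
eef_pos: [0.6132, 0.1572, -0.0211]
tcp_rot: [2.324, 2.114, 0.001]
ft_force: [0.5, 0.3, -0.3]
gripper_width: 0.0856
finger_force: 0.0
t 14.55 pos [ 0.6132  0.1572 -0.0211] row [-0.0022  0.0007 -0.0001] [ 0.02 -0.01  0.18]
```

```bash
python3 -m pendant '[[-0.002,0.0005,0,0,0,0],[-0.002,0.0005,0,0,0,0],[-0.002,0.0005,0,0,0,0]]'
python3 -m pendant '[[0,0,0,0,0,0],[0,0,0,0,0,0],[0,0,0,0,0,0],[0,0,0,0,0,0],[0,0,0,0,0,0]]' 1
python3 -m pendant '[[0,0,-0.015,0,0,0],[0,0,-0.04,0,0,0],[0,0,-0.08,0,0,0],[0,0,-0.12,0,0,0],[0,0,-0.14,0,0,0]]'
python3 -c "
from h import *
to(.567,-.1337,.12,-15.3)"
```

```text
time: 14.92
eef_pos: [0.6134, 0.1551, -0.0211]
tcp_rot: [2.324, 2.114, 0.001]
ft_force: [-0.4, -0.9, -0.6]
gripper_width: 0.0853
finger_force: 0.0
time: 15.55
eef_pos: [0.6136, 0.1551, -0.0211]
tcp_rot: [2.324, 2.114, 0.001]
ft_force: [1.0, 0.0, 2.2]
gripper_width: 0.0353
finger_force: 60.8
time: 16.18
eef_pos: [0.6143, 0.1552, 0.1216]
tcp_rot: [2.323, 2.113, 0.005]
ft_force: [-0.3, 0.7, -1.5]
gripper_width: 0.0351
finger_force: 60.5
t 16.18 pos [0.6143 0.1552 0.1216] row [-0.2921 -0.0198  0.0011] [ 0.17 -0.11  9.86]
```

```bash
python3 -m pendant '[[-0.03,-0.002,0,0,0,1],[-0.08,-0.005,0,0,0,3],[-0.125,-0.008,0,0,0,5],[-0.17,-0.011,0,0,0,6.5],[-0.21,-0.014,0,0,0,8]]'
python3 -m pendant '[[-0.04,-0.002,0,0,0,1],[-0.065,-0.003,0,0,0,1.7],[-0.08,-0.004,0,0,0,1.8],[-0.08,-0.004,0,0,0,1.8],[-0.08,-0.004,0,0,0,1.8]]'
cat >> h.py <<'E'
def held():
    cc=cal('wrist'); o=arm.get_obs(); im,d=vision.get_image('wrist');W=cloud(d,cc)
    T=(W-o['eef_pos'])@Ro.from_rotvec(o['tcp_rot']).as_matrix()
    m=(d>0)&(abs(T[...,1])<.014)&(T[...,2]>-.08)&(T[...,2]<-.015)&(T[...,0]>.012)
    print('held end x, top/bottom z',np.percentile(T[m],[1,50,97,99],axis=0).round(4).tolist())
E
python3 - <<'E'
from h import *
held()
to(.567,-.1337,.013,-15.3)
E
```

```text
time: 16.8
eef_pos: [0.5773, -0.0559, 0.1175]
tcp_rot: [-2.468, -1.942, 0.004]
ft_force: [0.5, -0.1, -0.0]
gripper_width: 0.035
finger_force: 60.5
time: 17.42
eef_pos: [0.5576, -0.1279, 0.1185]
tcp_rot: [-2.493, -1.91, -0.001]
ft_force: [0.5, -0.0, 0.4]
gripper_width: 0.035
finger_force: 60.5
held end x, top/bottom z [[0.0122, -0.0137, -0.0591], [0.0232, -0.0001, -0.0573], [0.0249, 0.0131, -0.0288], [0.025, 0.0137, -0.0267]]
t 17.48 pos [ 0.5576 -0.1278  0.1185] row [-0.0033  0.0106  0.1055] [-0.01 -0.04  0.23]
```

```bash
python3 -m pendant '[[-0.003,0.005,0,0,0,0.2],[-0.0037,0.0105,0.02,0,0,0.2],[-0.0037,0.0105,0.045,0,0,0.2],[-0.0037,0.0105,0.07,0,0,0.2],[-0.0037,0.0105,0.08,0,0,0.2]]'
python3 -m pendant '[[0,0,0.005,0,0,0],[0,0,0.005,0,0,0],[0,0,0.005,0,0,0]]'
python3 -c "
from h import *
to(.5669,-.1341,.013,-15.3)"
```

```text
time: 18.1
eef_pos: [0.5676, -0.1343, 0.0381]
tcp_rot: [-2.497, -1.904, -0.003]
ft_force: [1.3, 1.9, 0.1]
gripper_width: 0.035
finger_force: 65.1
time: 18.48
eef_pos: [0.5659, -0.1361, 0.0333]
tcp_rot: [-2.499, -1.903, 0.001]
ft_force: [-0.1, 0.2, -1.4]
gripper_width: 0.0354
finger_force: 65.1
t 18.48 pos [ 0.5659 -0.1361  0.0333] row [0.0022 0.0005 0.0203] [-0.04  0.02 -0.14]
```

```bash
python3 -m pendant '[[0.0022,0.0005,0,0,0,0],[0.0022,0.0005,0.007,0,0,0],[0.0022,0.0005,0.013,0,0,0],[0.0022,0.0005,0.017,0,0,0],[0.0022,0.0005,0.0195,0,0,0]]'
python3 -m pendant '[[0,0,0,0,0,0],[0,0,0,0,0,0]]'
python3 -c "
from h import *
to(.5669,-.1341,.0135,-15.3)"
```

```text
time: 19.1
eef_pos: [0.5671, -0.134, 0.0148]
tcp_rot: [-2.499, -1.902, 0.0]
ft_force: [-6.7, 1.8, 21.6]
gripper_width: 0.035
finger_force: 67.6
time: 19.35
eef_pos: [0.567, -0.134, 0.0151]
tcp_rot: [-2.499, -1.903, -0.0]
ft_force: [-2.7, -0.8, 7.8]
gripper_width: 0.0354
finger_force: 66.5
t 19.35 pos [ 0.567  -0.134   0.0151] row [-0.0002 -0.0001  0.0016] [-0.03 -0.04 -0.13]
```

```bash
python3 -m pendant '[[0,0,0,0,0,0],[0,0,0,0,0,0],[0,0,0,0,0,0],[0,0,0,0,0,0]]' -1
python3 -m pendant '[[0,0,-0.02,0,0,0],[0,0,-0.05,0,0,0],[0.02,0,-0.09,0,0,0],[0.06,0,-0.12,0,0,0],[0.11,0,-0.14,0,0,0]]'
python3 - <<'E'
from h import *
rects('wrist',.062,.08,'w4',save=True)
to(.6170,.2953,.1,8.3)
E
```

```text
time: 19.85
eef_pos: [0.5673, -0.1339, 0.0141]
tcp_rot: [-2.499, -1.903, 0.0]
ft_force: [-0.0, -0.5, -0.4]
gripper_width: 0.0857
finger_force: 0.0
time: 20.48
eef_pos: [0.5976, -0.0282, 0.1576]
tcp_rot: [2.5, 1.898, 0.005]
ft_force: [0.6, -0.4, 0.6]
gripper_width: 0.0852
finger_force: 0.0
w4 c [841.8  43.4] size [ 7.1 12.3] width-dir 9.5 z 0.0711 bb [611   0  20  19]
w4 c [ 563.6 -144.7] size [35.5 67.4] width-dir -15.7 z 0.0718 bb [298 287  42  70]
t 20.52 pos [ 0.6009 -0.0181  0.1593] row [ 0.3065 -0.0658  0.0612] [  0.42  -0.35 -23.27]
```

View pics/w4.png

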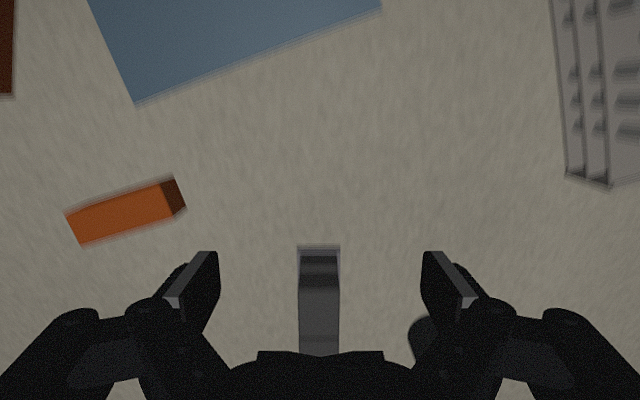

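Half laid, flush and level (one continuous top at z 0.0718). I'll check with the top camera as I go for the second half.

```bash
python3 -m pendant '[[0.055,-0.012,0.01,0,0,-5],[0.11,-0.024,0.02,0,0,-9],[0.165,-0.036,0.03,0,0,-13],[0.22,-0.048,0.04,0,0,-18],[0.265,-0.058,0.05,0,0,-22]]'
python3 -m pendant '[[0.025,0,0.01,0,0,-1],[0.025,0,0.01,0,0,-1],[0.025,0,0.01,0,0,-1]]'
python3 - <<'E'
from h import *
rects('wrist',.03,.046,'w')
rects('top',.062,.08,'top3')
to(.6173,.2953,-.021,8.3)
E
```

```text
time: 21.15
eef_pos: [0.6112, 0.2457, 0.1052]
tcp_rot: [2.086, 2.349, 0.002]
ft_force: [1.3, -0.1, 0.5]
gripper_width: 0.0857
finger_force: 0.0
time: 21.52
eef_pos: [0.609, 0.2648, 0.0948]
tcp_rot: [2.073, 2.358, -0.001]
ft_force: [0.8, -0.1, 1.0]
gripper_width: 0.0856
finger_force: 0.0
w c [617.6 295.5] size [35.4 49.6] width-dir 7.6 z 0.0368 bb [313 123  53  73]
w c [373.9 189.2] size [16.  51.1] width-dir -9.6 z 0.0345 bb [  0 224  21  56]
top3 c [ 553.2 -186.2] size [ 37.1 151.1] width-dir -15.7 z 0.0717 bb [379 187  76  36]
t 21.62 pos [0.6093 0.2649 0.0951] row [0.0292 0.0117 0.116 ] [ 0.06  0.06 -0.96]
```

```bash
python3 -m pendant '[[0.015,0.006,0.03,0,0,-0.7],[0.029,0.0117,0.055,0,0,-0.7],[0.029,0.0117,0.08,0,0,-0.7],[0.029,0.0117,0.1,0,0,-0.7],[0.029,0.0117,0.107,0,0,-0.7]]'
python3 -m pendant '[[0,0,0.005,0,0,0],[0,0,0.009,0,0,0],[0,0,0.009,0,0,0]]'
python3 -c "
from h import *
to(.6174,.2954,-.021,8.0)"
```

```text
time: 22.25
eef_pos: [0.6159, 0.2965, -0.0138]
tcp_rot: [-2.057, -2.374, 0.003]
ft_force: [0.7, 0.2, 0.7]
gripper_width: 0.0851
finger_force: 0.0
time: 22.62
eef_pos: [0.6162, 0.2982, -0.0215]
tcp_rot: [2.055, 2.376, 0.001]
ft_force: [0.2, -0.0, 1.4]
gripper_width: 0.0852
finger_force: 0.0
t 22.62 pos [ 0.6162  0.2982 -0.0215] row [-0.003   0.0008 -0.0005] [ 0.03 -0.01  0.28]
```

```bash
python3 -m pendant '[[-0.003,0.0005,0,0,0,0],[-0.003,0.0005,0,0,0,0],[-0.003,0.0005,0,0,0,0]]'
python3 -m pendant '[[0,0,0,0,0,0],[0,0,0,0,0,0],[0,0,0,0,0,0],[0,0,0,0,0,0],[0,0,0,0,0,0]]' 1
python3 -m pendant '[[0,0,-0.015,0,0,0],[0,0,-0.04,0,0,0],[0,0,-0.09,0,0,0],[0,0,-0.14,0,0,0],[0,0,-0.17,0,0,0]]'
python3 -c "
from h import *
to(.4686,-.2663,.18,-15.3)"
```

```text
time: 23.0
eef_pos: [0.6171, 0.2953, -0.0215]
tcp_rot: [2.055, 2.376, 0.001]
ft_force: [1.3, -0.2, 0.6]
gripper_width: 0.0856
finger_force: 0.0
time: 23.62
eef_pos: [0.6172, 0.2954, -0.0216]
tcp_rot: [2.055, 2.376, 0.001]
ft_force: [0.0, -0.2, 0.9]
gripper_width: 0.0351
finger_force: 60.9
time: 24.25
eef_pos: [0.6179, 0.2955, 0.1521]
tcp_rot: [2.055, 2.375, 0.006]
ft_force: [-0.8, -0.5, -1.7]
gripper_width: 0.0349
finger_force: 60.7
t 24.25 pos [0.6179 0.2955 0.1521] row [-0.5344 -0.2284 -0.0295] [ 0.18 -0.12 23.56]
```

```bash
python3 -m pendant '[[-0.02,-0.008,-0.005,0,0,1],[-0.065,-0.027,-0.01,0,0,3],[-0.11,-0.047,-0.015,0,0,5],[-0.155,-0.066,-0.02,0,0,7],[-0.2,-0.085,-0.025,0,0,9]]'
python3 -c "
from h import *
to(.4686,-.2663,.18,-15.3)"
```

```text
time: 24.88
eef_pos: [0.5591, 0.0817, 0.1719]
tcp_rot: [-2.238, -2.203, 0.005]
ft_force: [0.3, 1.0, -0.7]
gripper_width: 0.0351
finger_force: 60.6
t 24.88 pos [0.5591 0.0817 0.1719] row [-0.3494 -0.085  -0.0075] [-0.16  0.09 14.39]
```

```bash
python3 -m pendant '[[-0.045,-0.01,-0.002,0,0,2],[-0.09,-0.022,-0.004,0,0,4],[-0.135,-0.033,-0.006,0,0,6],[-0.18,-0.044,-0.007,0,0,8],[-0.225,-0.055,-0.007,0,0,9.5]]'
python3 -m pendant '[[-0.04,-0.01,0,0,0,1.5],[-0.075,-0.02,0,0,0,3],[-0.095,-0.025,0,0,0,4],[-0.105,-0.028,0,0,0,4.3],[-0.105,-0.028,0,0,0,4.3]]'
python3 -m pendant '[[0,0,0,0,0,0],[0,0,0,0,0,0]]'
python3 - <<'E'
from h import *
rects('wrist',.062,.08,'w5',save=True)
rects('wrist',.031,.045,'base')
held()
to(.5265,-.2821,.18,-15.3)
E
```

```text
time: 25.5
eef_pos: [0.5008, -0.1413, 0.179]
tcp_rot: [-2.412, -2.01, 0.003]
ft_force: [0.4, -0.3, -2.2]
gripper_width: 0.0353
finger_force: 60.5
time: 26.12
eef_pos: [0.4573, -0.2373, 0.1799]
tcp_rot: [-2.484, -1.922, 0.0]
ft_force: [-0.3, -0.4, -0.4]
gripper_width: 0.0355
finger_force: 60.5
time: 26.38
eef_pos: [0.4582, -0.2365, 0.1801]
tcp_rot: [-2.482, -1.925, -0.0]
ft_force: [0.1, 0.0, -1.9]
gripper_width: 0.0355
finger_force: 60.5
w5 c [ 564.7 -139.6] size [36.7 43.3] width-dir -15.6 z 0.0718 bb [399   0  53  62]
w5 c [ 545.3 -210. ] size [ 37.1 100.2] width-dir -15.6 z 0.0718 bb [389  62  57 126]
w5 c [ 667.7 -244.2] size [23.  23.3] width-dir 78.1 z 0.0648 bb [549 118  27  28]
base c [ 525.7 -281.9] size [36.8 41.7] width-dir -15.2 z 0.0379 bb [380 182  41  42]
held end x, top/bottom z [[0.0123, -0.0137, -0.0597], [0.0231, -0.0, -0.0578], [0.0247, 0.0132, -0.0297], [0.0248, 0.0137, -0.0277]]
t 26.52 pos [ 0.4579 -0.2371  0.1802] row [-0.0265  0.0777  0.0002] [ 0.   -0.    0.83]
```

View pics/w5.png

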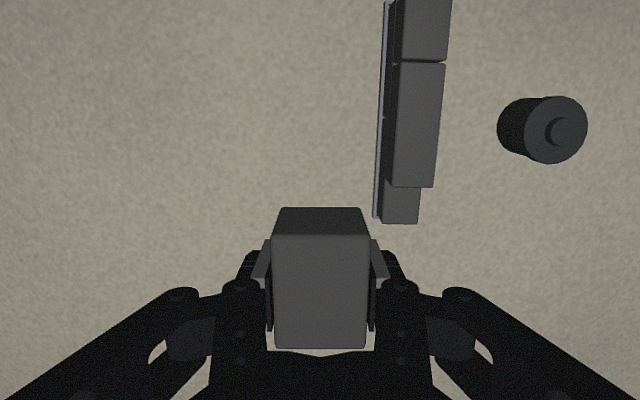

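The view shows the long brick (rows 62–187) with half one butted above it, and base brick exposed at rows 187–222. The long brick sits about 4.5 mm toward -y, which is within tolerance. I'll set the last half with a small gap, then slide it about 4 mm toward +y to butt and recentre the course.

```bash
python3 -m pendant '[[-0.007,0.02,0,0,0,0.2],[-0.018,0.045,0,0,0,0.5],[-0.026,0.068,0,0,0,0.7],[-0.0285,0.0774,0.01,0,0,0.7],[-0.0285,0.0774,0.04,0,0,0.7]]'
python3 -m pendant '[[0,0,0.03,0,0,0],[0,0,0.05,0,0,0],[0,0,0.06,0,0,0],[0,0,0.06,0,0,0],[0,0,0.06,0,0,0]]'
python3 -c "
from h import *
to(.5257,-.284,.014,-15.3)"
```

```text
time: 27.15
eef_pos: [0.5265, -0.285, 0.1402]
tcp_rot: [2.494, 1.907, 0.002]
ft_force: [0.8, 0.0, -1.3]
gripper_width: 0.0352
finger_force: 60.6
time: 27.78
eef_pos: [0.526, -0.285, 0.0811]
tcp_rot: [2.495, 1.907, 0.001]
ft_force: [0.9, 0.1, -1.8]
gripper_width: 0.0351
finger_force: 60.6
t 27.77 pos [ 0.526  -0.285   0.0811] row [ 0.0009 -0.0007  0.0671] [0.1  0.01 0.07]
```

```bash
python3 -m pendant '[[0.0007,-0.0005,0.02,0,0,0],[0.0007,-0.0005,0.035,0,0,0],[0.0007,-0.0005,0.05,0,0,0],[0.0007,-0.0005,0.057,0,0,0],[0.0007,-0.0005,0.06,0,0,0]]'
python3 -m pendant '[[0,0,0.003,0,0,0],[0,0,0.0055,0,0,0],[0,0,0.0062,0,0,0],[0,0,0.0062,0,0,0]]'
python3 -c "
from h import *
to(.5257,-.284,.014,-15.3)"
```

```text
time: 28.4
eef_pos: [0.5248, -0.2838, 0.0195]
tcp_rot: [-2.496, -1.907, 0.001]
ft_force: [-1.1, -0.2, -0.8]
gripper_width: 0.035
finger_force: 60.6
time: 28.9
eef_pos: [0.5252, -0.2838, 0.0142]
tcp_rot: [2.496, 1.908, 0.0]
ft_force: [-0.3, 0.7, -1.1]
gripper_width: 0.0351
finger_force: 60.6
t 28.9 pos [ 0.5252 -0.2838  0.0142] row [-0.0001  0.0005  0.0002] [ 0.02 -0.    0.08]
```

```bash
python3 -m pendant '[[0,0.0005,0.0004,0,0,0],[0.001,0.0005,0.0004,0,0,0],[0.002,0.0005,0.0004,0,0,0],[0.003,0.0005,0.0004,0,0,0],[0.004,0.0005,0.0004,0,0,0]]'
python3 -m pendant '[[0.0005,0,0.0003,0,0,0],[0.0005,0,0.0006,0,0,0],[0.0005,0,0.0006,0,0,0]]'
```

```text
time: 29.52
eef_pos: [0.5266, -0.2803, 0.0137]
tcp_rot: [2.496, 1.907, -0.0]
ft_force: [0.5, -0.8, -1.5]
gripper_width: 0.0351
finger_force: 60.6
time: 29.9
eef_pos: [0.5266, -0.2802, 0.0134]
tcp_rot: [2.496, 1.907, -0.0]
ft_force: [-2.1, -3.1, 3.3]
gripper_width: 0.0354
finger_force: 61.1
```

Down with light contact. Releasing, then checking.

```bash
python3 -m pendant '[[0,0,0,0,0,0],[0,0,0,0,0,0],[0,0,0,0,0,0],[0,0,0,0,0,0]]' -1
python3 -m pendant '[[0,0,-0.02,0,0,0],[0,0,-0.05,0,0,0],[0,0,-0.09,0,0,0],[0,-0.04,-0.13,0,0,0],[0,-0.08,-0.17,0,0,0]]'
python3 -m pendant '[[0,-0.04,0,0,0,0],[0,-0.06,0,0,0,0],[0,-0.06,0,0,0,0],[0,-0.06,0,0,0,0]]'
python3 - <<'E'
from h import *
rects('wrist',.062,.08,'w6',save=True)
rects('top',.062,.08,'top6')
E
```

```text
time: 30.4
eef_pos: [0.5268, -0.2793, 0.0129]
tcp_rot: [-2.496, -1.908, -0.0]
ft_force: [-0.5, -0.8, -0.5]
gripper_width: 0.0854
finger_force: 0.0
time: 31.02
eef_pos: [0.4487, -0.2587, 0.1851]
tcp_rot: [2.496, 1.907, 0.001]
ft_force: [-0.2, 0.1, 1.3]
gripper_width: 0.0852
finger_force: 0.0
time: 31.52
eef_pos: [0.3929, -0.2431, 0.1838]
tcp_rot: [2.494, 1.907, 0.002]
ft_force: [0.1, -0.5, -0.1]
gripper_width: 0.0852
finger_force: 0.0
w6 c [ 541.7 -221.9] size [ 37.6 169.9] width-dir -15.6 z 0.0718 bb [454   0  72 212]
w6 c [ 666.3 -244.1] size [21.8 23.3] width-dir -7.3 z 0.0648 bb [616  88  24  28]
top6 c [ 546.6 -208.8] size [ 37.3 198.3] width-dir -15.2 z 0.0718 bb [379 187 100  42]
```

View pics/w6.png

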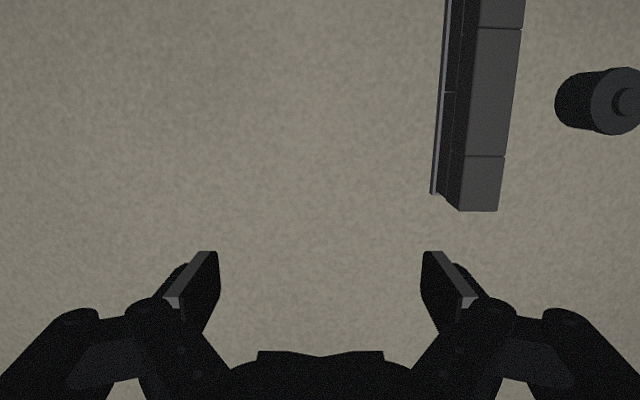

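The last picture shows the course butted in one line, with joints at rows 28 and 156 and the pot undisturbed. The course measures 198 mm and sits about 3 mm off centre along the wall, within tolerance.

```bash
python3 -c "
from rig import arm
print(arm.job_done())"
```

```text
the job is handed in; nothing more can be done
None
```

The second course is laid and the job is handed in: the long brick is over the joint with a half brick butted at each end, about 3 mm off centre along the wall by camera (8 mm allowed), and the judge returned no verdict.

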